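Put three fossils back in their own trays

TASK

The three fossils on this preparation bench lie in each other's trays. Put each one, same side up, in the middle of the tray made for it: the long bone lying along the long tray, the round ammonite in the round tray, the blocky vertebra in the square tray; use the empty foam pad to park one of them on the way. They are fragile: set them down gently instead of dropping them, never lay one on the bare bench or let one touch another, and leave the box of rubble, the bottle and the brush where they are.

Things in the scene. Friction and masses are not known exactly. Their poses are not given: they have to be found in the camera images.
- bone: Fossil long bone, pale buff, lying flat, 0.16 kg, 104 mm long (x): a round shaft of 26 mm diameter with two 30 mm balls side by side at each end, 50 mm wide (y) and 30 mm high there. The middle 44 mm of shaft is bare: grip it there, across y; its axis is 18 mm and its top 31 mm above the underside. Origin: centre of the underside; z up. Ends alike. Starts in the square tray
- ammonite: Fossil ammonite, grey-brown stone, a flat round disc 56 mm in diameter (57 over its fine ribs) and 30 mm high, with a spiral on top, lying flat, about 0.2 kg. Origin: centre of the underside; z up. At the start it lies in the long tray
- vertebra: Fossil vertebra, ochre, lying flat, 0.14 kg: a block 46 (x) by 38 (y) by 34 mm high, its +x end with a 10 mm wide spine straight out to x = 51 mm and two 12 mm thick arms swept out to x = 40, y = +/-42 mm. Its y faces are free from x = -23 to 18 mm: grip there, across y. Origin: centre of the block's underside; z up. Starts in the round tray
- long_tray: Long shallow pine tray, outside 138 mm (x) by 84 mm (y), inside 126 by 72 mm. Pine rim 6 mm thick, its top 18 mm above the bench; grey foam floor 12 mm above the bench, so the rim stands only 6 mm above the foam. Fixed to the bench. Origin: centre of its underside, at bench height; z up, x along its length
- round_tray: Round shallow pine tray, outside diameter 136 mm, inside 124 mm. Pine rim 6 mm thick, its top 18 mm above the bench; grey foam floor 12 mm above the bench, so the rim stands only 6 mm above the foam. Fixed to the bench. Origin: centre of its underside, at bench height; z up
- square_tray: Square shallow pine tray, outside 132 by 132 mm, inside 120 by 120 mm. Pine rim 6 mm thick, its top 18 mm above the bench; grey foam floor 12 mm above the bench, so the rim stands only 6 mm above the foam. Fixed to the bench. Origin: centre of its underside, at bench height; z up, x and y square to its sides
- pad: Bare grey foam pad, square, 130 by 130 mm and 12 mm thick, without a rim, empty at the start, fixed to the bench: the free spot. Origin: centre of its underside, at bench height; z up
- rubble_box: Bystander: a small deep pine box, 100 by 100 mm, with a 35 mm high rim and brown rock lumps in it, under 50 mm high, 0.8 kg. Origin: centre of its underside. It stands among the trays; leave it alone
- bottle: Bystander: a white plastic jar with a blue cap, 64 mm in diameter, 150 mm high, standing to the left of the trays. Origin: centre of its underside
- brush: Bystander: a small brush 170 mm long, lying to the right of the trays. Origin: on its underside, x along its handle
Not all that is in view belongs to the job. What is shaped like the ammonite but pink or red is not meant. Leave any orange or pink look-alike of the long_tray alone.

How it is judged:
On the way:
1. One of the fossils lies on the empty foam pad, let go of (((horizontal distance between bone and pad below 0.045 m and z of bone in the frame of pad between 0.009 and 0.016 m and angle between bone's own z axis and vertical below 0.15 rad and linear speed of bone below 0.02 m/s and angular speed of bone below 0.2 rad/s and contact force between bone and the fingers below 0.1 N) or (horizontal distance between ammonite and pad below 0.045 m and z of ammonite in the frame of pad between 0.009 and 0.016 m and angle between ammonite's own z axis and vertical below 0.15 rad and linear speed of ammonite below 0.02 m/s and angular speed of ammonite below 0.2 rad/s and contact force between ammonite and the fingers below 0.1 N) or (horizontal distance between vertebra and pad below 0.045 m and z of vertebra in the frame of pad between 0.009 and 0.016 m and angle between vertebra's own z axis and vertical below 0.15 rad and linear speed of vertebra below 0.02 m/s and angular speed of vertebra below 0.2 rad/s and contact force between vertebra and the fingers below 0.1 N))), for 0.2 s.
At the end, for the whole second after the job is handed in: Each fossil lies flat on the foam of its own tray (tilt under 0.15 rad, underside within about 3 mm of the foam), its origin within 15 mm of the tray's centre seen from above, the bone along the long tray within 0.26 rad (either way round); all let go of and at rest (horizontal distance between bone and long_tray below 0.015 m and z of bone in the frame of long_tray between 0.009 and 0.016 m and angle between each of bone, ammonite, vertebra's own z axis and vertical below 0.15 rad and linear speed of each of bone, ammonite, vertebra below 0.02 m/s and angular speed of each of bone, ammonite, vertebra below 0.2 rad/s and contact force between each of bone, ammonite, vertebra and the fingers below 0.1 N and horizontal distance between ammonite and round_tray below 0.015 m and z of ammonite in the frame of round_tray between 0.009 and 0.016 m and horizontal distance between vertebra and square_tray below 0.015 m and z of vertebra in the frame of square_tray between 0.009 and 0.016 m and angle between the x axis of bone and the x axis of long_tray, either way round below 0.26 rad); the robot touches nothing.
It fails at once if A fossil is laid on the bare bench (height (world z) of any of bone, ammonite, vertebra below 0.006 m).
It fails at once if Two fossils touch (over 0.5 N) (contact force between bone and ammonite above 0.5 N or contact force between any of bone, ammonite and vertebra above 0.5 N).
It fails at once if A fossil is dropped or knocked flying: faster than 0.5 m/s (a fall of about 13 mm) with no finger on it ((linear speed of bone above 0.5 m/s and contact force between bone and the fingers below 0.05 N) or (linear speed of ammonite above 0.5 m/s and contact force between ammonite and the fingers below 0.05 N) or (linear speed of vertebra above 0.5 m/s and contact force between vertebra and the fingers below 0.05 N)).
It fails at once if The box of rubble, the bottle or the brush is moved by more than 20 mm (distance of any of rubble_box, bottle, brush from where it was at the start of the episode above 0.02 m).
It also fails if it takes over 99 s, if anything falls off the work surface, if the arm or the gripper's body presses on something with over 40 N, if the wrist force passes 120 N, or if a joint passes its speed limit or range.

ROBOT

A 6-joint arm with a two-finger parallel gripper is mounted at the origin on the work surface. World frame = base frame: x ahead of the robot, y to its left, z up, the work surface at z = 0. Lengths are in m, angles in rad, forces in N, time in s.
With the tool pointing down it reaches from about 0.4 to 0.825 m from the base axis. Payload 7 kg.
Tool frame: the origin (TCP) lies midway between the tips of the shut fingers; the grasp point (between the pads) lies 19 mm behind it; z points along the fingers, y is the line along which they close (so a half turn about z gives the same grasp; the last joint's range is limited). The gripper opens to 88 mm and grips with 3 to 60 N. Pads are 19 mm wide; open, the fingers measure 130 mm over their backs; the gripper's body (78 mm by 193 mm) begins 47 mm behind the grasp point.
Start: joints at [1.464, 0.359, 0.012, 0, -1.224, -0.288], TCP at [0.26, 0.623, 0.227] pointing down, gripper open.
Joint ranges: [-3.07, 3.07], [-1.43, 2.12], [-1.02, 1.25], [-3.03, 1.67], [-3.05, -0], [-3.03, 3.03]. Speed limits (rad/s): [2.39, 2.39, 3.01, 3.14, 3.14, 3.14].

INTERFACE

Orientations are given as [roll, pitch, yaw] about the fixed x, y, z axes, in that order (R = Rz(yaw) Ry(pitch) Rx(roll)).
In Python, from station import get_state, grab_frame, calibration, job_done, boxes_of, regions_of, spot_point gives the robot as it stands. The module is installed in compiled form; this text tells all that it offers.
- The arm moves only by the tool arm_command, never from a script. Its argument "commands" is a list of rows, each an object of numbers: "tx", "ty", "tz": the shift along the tool's x, y, z each as a share of 25 cm, from -1 to 1; "twist": the turn about the tool's z as a share of 180 degrees, from -1 to 1. A call has exactly 8 rows; each row is the pose to reach, as a shift and turn from the pose commanded when the call began, along the tool's axes at that moment, turning the shorter way round; what a row does not reach only later rows make up. A row lasts 1/12 s, in which the tool goes at most 41.7 mm and 7.16 degrees, less where a joint would pass 70% of its speed; a pose out of reach is approached as far as the arm can. A call with a number of a shift or a turn outside -1 to 1 is refused whole. A call with a gripper value outside its range is refused whole. "claw" is the opening, from 0 (shut) to 1 (fully open), set as the call begins (left out, the last holds). The fingers move at their own pace and stop on an object; "grip_force" is the grip in N (left out, the last holds). Time passes only in rows, so rows that repeat a pose let the fingers close, or fill a call up. It gives the time, the measured TCP pose, the force, the opening and the grip force at its end, in the units of the state.
- get_state(): the state, without advancing time (a new reading comes with each control period).
- grab_frame(name): name is "side" or "top"; returns the picture (384x512x3 uint8, red, green, blue); there is no depth.
- calibration(name): a dict with "camera_matrix" (3x3 intrinsics, pixels), "extrinsics" (4x4, takes a point from camera to world coordinates). Camera axes: x right, y down, z forward; pixel columns grow to the right and rows downward; lengths in m; the calibration is good to about 2 mm. A picture is of the moment at which its call begins. calibration takes no time and is no camera call.
- job_done(): hands the job in; it is judged then, once.
Trained networks look in the newest picture that a camera, given by its name, has taken for a name from the list of things; names that differ only in an ending like _2 or _b are one class to them, and where a whole thing is asked for, a point or a joint stands for the part that bears it (a point fixed in the world has none). Each returns a list of dicts, best first, with "score" (0 to 1); they miss things now and then, are a little off and sometimes report something else, mostly with a low value. They report only what shows in the picture. A call takes as long as a camera call. They do not tell look-alikes from the thing itself.
- boxes_of(query, camera): "rect" ([left, top, right, bottom] in pixels, round what is visible of it).
- regions_of(query, camera): "region" (384x512 bool, what is visible of it) and "rect" ([left, top, right, bottom] in pixels, round what is visible of it).
- spot_point(query, camera): "uv" ([column, row] in pixels: a listed point, or the origin of a listed thing).
The state is a dict: "t": time; "q": joint angles; "qd": joint speeds; "joint_efforts": joint torques, N m; "eef_pos": TCP position; "ee_rot": TCP orientation; "force": force on the tool from outside, world axes, zero at the start; "moment": the same for the moment, N m; "width": finger opening in m; "gripper_force": force on a finger pad.
Only numpy, scipy, OpenCV 4.12 (cv2) and the standard library are available. Lean on these libraries where they do the work, as an engineer would, in place of code of your own. Each camera call takes 0.05 s, during which the arm holds its last target. There are 200 camera calls.

## Working session

There is one attempt and no reset: what is moved stays moved. The work goes in short steps, Python scripts to look and compute and a tool call to move; the robot and the scene stay as the last step left them, time stands still between calls to the robot, and variables do not carry over. Pictures are saved under pics/ and viewed, at most 14 in all, crops included, and the job is handed in when it is done.

Besides the shell and the picture viewer there is one more tool, called by a JSON object that holds its "fn" and its "kwargs", one argument or row to a line. arm_command: Moves the arm, as the interface text tells. Shift numbers are shares of 25 cm and turn numbers shares of 180 degrees, none past 1 either way. Its arguments: {"type":"object","properties":{"commands":{"type":"array"},"claw":{"type":"number"},"grip_force":{"type":"number"}},"required":["commands"]}

```bash
mkdir -p pics; cat > h.py <<'E'
import numpy as np,cv2
from station import *
def save(cam,n):
    f=grab_frame(cam); cv2.imwrite(f'pics/{n}.png',f[:,:,::-1]); return f
def w(cam,uv,z):
    c=calibration(cam);K=np.array(c["camera_matrix"]);T=np.array(c["extrinsics"])
    d=T[:3,:3]@np.linalg.inv(K)@np.array([uv[0],uv[1],1.]);o=T[:3,3]
    return o+d*(z-o[2])/d[2]
E
python3 - <<'E'
from h import *
s=get_state();print({k:np.round(v,3) for k,v in s.items()})
for c in("top","side"):
    save(c,c+"0"); print(c,np.round(calibration(c)["extrinsics"],3).tolist())
for n,z in [("bone",.03),("ammonite",.042),("vertebra",.046),("long_tray",.018),("round_tray",.018),("square_tray",.018),("pad",.012),("rubble_box",.035),("bottle",.15),("brush",.01)]:
    for r in regions_of(n,"top")[:3]:
        m=r["region"].astype(np.uint8);cs,_=cv2.findContours(m,0,2);q=max(cs,key=cv2.contourArea)
        P=np.array([w("top",p[0],z)[:2] for p in q],np.float32)
        (c,sz,a)=cv2.minAreaRect(P)
        print(n,round(r["score"],2),[round(x) for x in r["rect"]],"c",np.round(c,3),"sz",np.round(sz,3),"a",round(a,1))
    for r in spot_point(n,"top")[:2]: print("   spot",round(r["score"],2),np.round(r["uv"],1),np.round(w("top",r["uv"],.012)[:2],3))
E
```

```text
{'t': np.float64(0.0), 'q': array([ 1.464,  0.359,  0.011, -0.   , -1.224, -0.288]), 'qd': array([-0.001, -0.   , -0.   , -0.   , -0.   , -0.   ]), 'joint_efforts': array([-1.0000e-03, -5.8273e+01,  2.9305e+01,  6.9970e+00,  7.0000e-03,
       -0.0000e+00]), 'eef_pos': array([0.259, 0.623, 0.226]), 'ee_rot': array([ 3.14 , -0.   , -0.395]), 'force': array([ 0.369,  0.161, -0.885]), 'moment': array([ 0.014, -0.002, -0.005]), 'gripper_force': np.float64(0.0), 'width': np.float64(0.087)}
top [[0.004, -0.996, 0.089, 0.424], [-1.0, -0.003, 0.018, -0.013], [-0.018, -0.089, -0.996, 1.234], [0.0, 0.0, 0.0, 1.0]]
side [[0.875, -0.249, 0.416, -0.002], [-0.485, -0.486, 0.728, -0.89], [0.021, -0.838, -0.545, 0.734], [0.0, 0.0, 0.0, 1.0]]
bone 0.94 [286, 149, 323, 172] c [ 0.643 -0.121] sz [0.047 0.1  ] a 22.9
bone 0.25 [238, 216, 267, 247] c [0.446 0.018] sz [0.08  0.071] a 61.8
   spot 0.6 [303.2 159.1] [ 0.647 -0.124]
ammonite 0.86 [328, 277, 349, 300] c [ 0.28  -0.215] sz [0.058 0.061] a 89.4
ammonite 0.75 [328, 222, 346, 238] c [ 0.439 -0.211] sz [0.051 0.054] a 0.2
ammonite 0.69 [370, 231, 
[... 807 characters left out ...]
89.5
   spot 0.93 [303.2 162.1] [ 0.638 -0.124]
pad 0.81 [191, 134, 239, 185] c [0.649 0.14 ] sz [0.133 0.131] a 13.4
   spot 0.82 [213.5 157.3] [0.653 0.141]
   spot 0.47 [123.2 171.5] [0.61  0.408]
rubble_box 0.85 [151, 208, 197, 252] c [0.435 0.248] sz [0.102 0.106] a 20.8
rubble_box 0.72 [314, 205, 357, 258] c [ 0.438 -0.209] sz [0.085 0.135] a 58.8
   spot 0.74 [178.4 229.2] [0.44  0.241]
bottle 0.64 [94, 152, 133, 181] c [0.6   0.385] sz [0.107 0.061] a 63.7
   spot 0.59 [124.6 168.3] [0.619 0.405]
brush 0.94 [372, 164, 429, 194] c [ 0.588 -0.402] sz [0.042 0.175] a 21.4
brush 0.55 [280, 137, 322, 186] c [ 0.641 -0.118] sz [0.13  0.134] a 90.0
   spot 0.92 [397.  180.7] [ 0.584 -0.397]
```

View pics/top0.png

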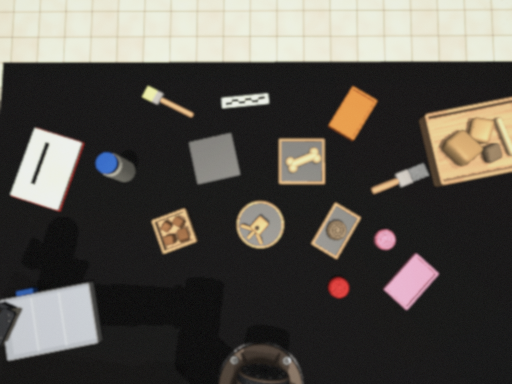

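View pics/side0.png

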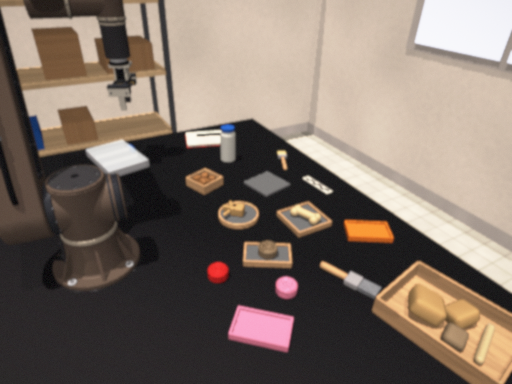

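The top picture shows bone (303,160) in the square tray, vertebra (260,226) in the round tray, ammonite (336,230) in the real (pine) long tray, and pad (214,158). The orange and pink trays and the red and pink discs are decoys. Next I'll fit the exact poses.

```bash
cat >> h.py <<'E'
from scipy.optimize import minimize
def proj(cam,P):
    c=calibration(cam);K=np.array(c["camera_matrix"]);T=np.linalg.inv(np.array(c["extrinsics"]))
    q=(K@(T[:3,:3]@np.asarray(P,float).T+T[:3,3:4])).T; return q[:,:2]/q[:,2:]
def circ(cx,cy,r): return [(cx+r*np.cos(a),cy+r*np.sin(a)) for a in np.linspace(0,6.28,24)]
# parts: (polygon, zlo, zhi); the silhouette is the hull of each part's lower and upper outline
SH={"bone":[([(-44,-13),(44,-13),(44,13),(-44,13)],16,20)]+[(circ(x,y,15),14,16) for x in(-37,37) for y in(-10,10)],
"ammonite":[(circ(0,0,28),0,30)],
"vertebra":[([(-23,-19),(23,-19),(23,19),(-23,19)],0,34),([(20,-5),(51,-5),(51,5),(20,5)],10,24),
 ([(18,10),(23,19),(34,42),(40,42),(40,34),(23,8)],10,24),([(18,-10),(23,-19),(34,-42),(40,-42),(40,-34),(23,-8)],10,24)]}
def render(n,p,z0,cam,S=4):
    im=np.zeros((384*S,512*S),np.uint8);c,s=np.cos(p[2]),np.sin(p[2])
    for poly,a,b in SH[n]:
        Q=np.array(poly)/1e3;Q=Q@np.array([[c,s],[-s,c]])+p[:2]
        P=np.vstack([np.c_[Q,np.full(len(Q),z0+z/1e3)] for z in(a,b)])
        cv2.fillConvexPoly(im,cv2.convexHull(((proj(cam,P)+.5)*S-.5).round().astype(np.int32)),255)
    return cv2.resize(im,(512,384),interpolation=cv2.INTER_AREA)/255.
def fit(n,mask,p0,z0=.012,cam="top",angs=None):
    m=cv2.GaussianBlur(mask.astype(float),(0,0),.7)
    f=lambda p:np.sum((cv2.GaussianBlur(render(n,p,z0,cam),(0,0),.7)-m)**2)
    best=None
    for a in (angs if angs is not None else np.arange(-np.pi,np.pi,.3)):
        x=np.array([p0[0],p0[1],a])
        r=minimize(f,x,method="Nelder-Mead",options=dict(initial_simplex=x+np.vstack([np.zeros(3),np.diag([.006,.006,.2])]),maxiter=90))
        if best is None or r.fun<best.fun: best=r
    return best.x,best.fun,m.sum()
def shift(target,z,yaw):
    s=get_state();e=s["eef_pos"];y=s["ee_rot"][2]
    d=np.array(target)-e[:2]; c,sn=np.cos(y),np.sin(y)
    tx=c*d[0]+sn*d[1]; ty=sn*d[0]-c*d[1]
    tw=-np.degrees((yaw-y+np.pi/2)%np.pi-np.pi/2)
    print("eef",e.round(4),"yaw",round(y,3),"shares tx %.4f ty %.4f tz %.4f twist %.4f"%(tx/.25,ty/.25,(e[2]-z)/.25,tw/180))
E
python3 - <<'E'
from h import *
f=grab_frame("top")
for n,p0 in [("bone",(.645,-.121)),("vertebra",(.45,.008)),("ammonite",(.44,-.213))]:
    R=[r for r in regions_of(n,"top") if np.hypot(*(w("top",[(r["rect"][0]+r["rect"][2])/2,(r["rect"][1]+r["rect"][3])/2],.03)[:2]-p0))<.04]
    if not R: print(n,"none");continue
    x,c,t=fit(n,R[0]["region"],p0,angs=[0] if n=="ammonite" else None)
    print(n,x.round(4),"deg",np.degrees(x[2]).round(1),"cost",round(c,1),"of",round(t))
im=cv2.resize(f[130:260,235:365],None,fx=4.5,fy=4.5,interpolation=cv2.INTER_CUBIC)
cv2.imwrite("pics/crop0.png",im[:,:,::-1])
shift((.644,-.121),.12,np.radians(-70))
E
```

```text
Traceback (most recent call last):
  File "h.py", line 32, in fit
    r=minimize(f,x,method="Nelder-Mead",options=dict(initial_simplex=x+np.vstack([np.zeros(3),np.diag([.006,.006,.2])]),maxiter=90))
  File "h.py", line 28, in <lambda>
    f=lambda p:np.sum((cv2.GaussianBlur(render(n,p,z0,cam),(0,0),.7)-m)**2)
                                        ~~~~~~^^^^^^^^^^^^
  File "h.py", line 24, in render
    cv2.fillConvexPoly(im,cv2.convexHull(((proj(cam,P)+.5)*S-.5).round().astype(np.int32)),255)
                                           ~~~~^^^^^^^
  File "h.py", line 11, in proj
    c=calibration(cam);K=np.array(c["camera_matrix"]);T=np.linalg.inv(np.array(c["extrinsics"]))
ValueError: time passes only in moves, steps and waits
```

```bash
python3 - <<'E'
s=open('h.py').read()
s=s.replace("from station import *\n","from station import *\nfrom functools import cache\nfrom station import calibration as _cal\ncalibration=cache(_cal)\n")
open('h.py','w').write(s)
E
cat > look.py <<'E'
from h import *
import sys
def poses(items):
    for n,p0,z0 in items:
        R=[r for r in regions_of(n,"top") if np.hypot(*(w("top",[(r["rect"][0]+r["rect"][2])/2,(r["rect"][1]+r["rect"][3])/2],.03)[:2]-p0))<.04]
        if not R: print(n,"none");continue
        x,c,t=fit(n,R[0]["region"],p0,z0,angs=[0] if n=="ammonite" else None)
        print(n,x.round(4),"deg",np.degrees(x[2]).round(1),"cost",round(c,1),"of",round(t))
E
python3 - <<'E'
from look import *
f=grab_frame("top")
im=cv2.resize(f[130:260,235:365],None,fx=4.5,fy=4.5,interpolation=cv2.INTER_CUBIC)
cv2.imwrite("pics/crop0.png",im[:,:,::-1])
shift((.644,-.121),.12,np.radians(-70))
poses([("bone",(.645,-.121),.012),("vertebra",(.45,.008),.012),("ammonite",(.44,-.213),.012)])
E
```

```text
eef [0.2596 0.6231 0.2265] yaw -0.395 shares tx 2.5638 ty 2.1560 tz 0.4262 twist 0.2632
bone [ 0.6426 -0.1201 -1.1837] deg -67.8 cost 6.6 of 422
vertebra [0.4528 0.0077 2.4363] deg 139.6 cost 29.3 of 323
ammonite [ 0.4385 -0.2139  0.1623] deg 9.3 cost 4.5 of 317
```

View pics/crop0.png

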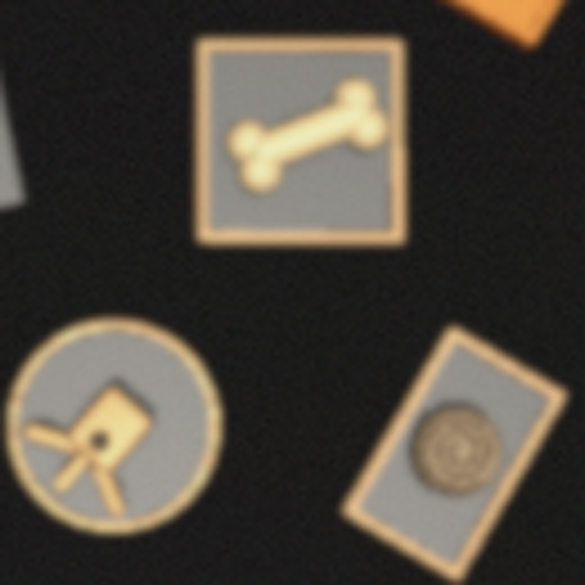

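Crop: bone centred in the square tray and tilted about -68°, vertebra spine pointing down-left (about 140°), ammonite roughly mid long tray. The fits agree, so I'm moving to the bone.

{"fn": "arm_command", "kwargs": {
  "commands": [
    {"tx": 0.85,"ty": 0.72},
    {"tx": 0.85,"ty": 0.72},
    {"tx": 0.85,"ty": 0.72},
    {"tx": 0.85,"ty": 0.72},
    {"tx": 0.85,"ty": 0.72},
    {"tx": 0.85,"ty": 0.72},
    {"tx": 0.85,"ty": 0.72},
    {"tx": 0.85,"ty": 0.72}
  ],
  "claw": 0.65,
  "grip_force": 15
}}

```text
invalid input
```

{"fn": "arm_command", "kwargs": {
  "commands": [
    {"tx": 0.85,"ty": 0.72},
    {"tx": 0.85,"ty": 0.72},
    {"tx": 0.85,"ty": 0.72},
    {"tx": 0.85,"ty": 0.72},
    {"tx": 0.85,"ty": 0.72},
    {"tx": 0.85,"ty": 0.72},
    {"tx": 0.85,"ty": 0.72},
    {"tx": 0.85,"ty": 0.72}
  ]
}}

```text
invalid input
```

{"fn": "arm_command", "kwargs": {
  "commands": [
    {"tx": 0.86,"ty": 0.71,"twist": 0.251},
    {"tx": 0.86,"ty": 0.71,"twist": 0.251},
    {"tx": 0.86,"ty": 0.71,"twist": 0.251},
    {"tx": 0.86,"ty": 0.71,"twist": 0.251},
    {"tx": 0.86,"ty": 0.71,"twist": 0.251},
    {"tx": 0.86,"ty": 0.71,"twist": 0.251},
    {"tx": 0.86,"ty": 0.71,"twist": 0.251},
    {"tx": 0.86,"ty": 0.71,"twist": 0.251}
  ]
}}

```text
invalid input
```

```bash
python3 - <<'E'
from h import *
shift((.643,-.1205),.022,np.radians(-67.8));print(get_state()["width"],get_state()["t"])
E
```

```text
eef [0.2596 0.623  0.2266] yaw -0.395 shares tx 2.5593 ty 2.1556 tz 0.8182 twist 0.2510
0.0876886584410827 1.4
```

{"fn": "arm_command", "kwargs": {
  "commands": [
    {"tx": 0.85,"ty": 0.72,"tz": 0,"twist": 0},
    {"tx": 0.85,"ty": 0.72,"tz": 0,"twist": 0},
    {"tx": 0.85,"ty": 0.72,"tz": 0,"twist": 0},
    {"tx": 0.85,"ty": 0.72,"tz": 0,"twist": 0},
    {"tx": 0.85,"ty": 0.72,"tz": 0,"twist": 0},
    {"tx": 0.85,"ty": 0.72,"tz": 0,"twist": 0},
    {"tx": 0.85,"ty": 0.72,"tz": 0,"twist": 0},
    {"tx": 0.85,"ty": 0.72,"tz": 0,"twist": 0}
  ],
  "claw": 0.65,
  "grip_force": 15
}}

```text
t: 2.07
eef_pos: [0.3879, 0.371, 0.2272]
ee_rot: [-3.141, -0.0, -0.398]
force: [0.5, 0.8, -1.2]
width: 0.057
gripper_force: 0.0
```

{"fn": "arm_command", "kwargs": {
  "commands": [
    {"tx": 0.85,"ty": 0.72,"tz": 0,"twist": 0},
    {"tx": 0.85,"ty": 0.72,"tz": 0,"twist": 0},
    {"tx": 0.85,"ty": 0.72,"tz": 0,"twist": 0},
    {"tx": 0.85,"ty": 0.72,"tz": 0,"twist": 0},
    {"tx": 0.85,"ty": 0.72,"tz": 0,"twist": 0},
    {"tx": 0.85,"ty": 0.72,"tz": 0,"twist": 0},
    {"tx": 0.85,"ty": 0.72,"tz": 0,"twist": 0},
    {"tx": 0.85,"ty": 0.72,"tz": 0,"twist": 0}
  ]
}}

```text
t: 2.73
eef_pos: [0.515, 0.1236, 0.2266]
ee_rot: [3.141, -0.0, -0.398]
force: [0.0, 0.6, -0.2]
width: 0.0567
gripper_force: 0.0
```

{"fn": "arm_command", "kwargs": {
  "commands": [
    {"tx": 0.86,"ty": 0.716,"tz": 0.3,"twist": 0.251},
    {"tx": 0.86,"ty": 0.716,"tz": 0.3,"twist": 0.251},
    {"tx": 0.86,"ty": 0.716,"tz": 0.3,"twist": 0.251},
    {"tx": 0.86,"ty": 0.716,"tz": 0.3,"twist": 0.251},
    {"tx": 0.86,"ty": 0.716,"tz": 0.3,"twist": 0.251},
    {"tx": 0.86,"ty": 0.716,"tz": 0.3,"twist": 0.251},
    {"tx": 0.86,"ty": 0.716,"tz": 0.3,"twist": 0.251},
    {"tx": 0.86,"ty": 0.716,"tz": 0.3,"twist": 0.251}
  ]
}}

```text
t: 3.4
eef_pos: [0.644, -0.1255, 0.1481]
ee_rot: [3.138, 0.0, -1.19]
force: [0.6, 0.8, -0.0]
width: 0.0571
gripper_force: 0.0
```

```bash
python3 - <<'E'
from h import *
shift((.643,-.1205),.022,np.radians(-67.8));print(get_state()["width"],get_state()["t"])
E
```

```text
eef [ 0.644  -0.1255  0.1481] yaw -1.19 shares tx -0.0201 ty -0.0038 tz 0.5043 twist -0.0022
0.05714277662803377 3.4
```

{"fn": "arm_command", "kwargs": {
  "commands": [
    {"tx": -0.02,"ty": -0.004,"tz": 0.1,"twist": 0},
    {"tx": -0.02,"ty": -0.004,"tz": 0.2,"twist": 0},
    {"tx": -0.02,"ty": -0.004,"tz": 0.3,"twist": 0},
    {"tx": -0.02,"ty": -0.004,"tz": 0.38,"twist": 0},
    {"tx": -0.02,"ty": -0.004,"tz": 0.44,"twist": 0},
    {"tx": -0.02,"ty": -0.004,"tz": 0.48,"twist": 0},
    {"tx": -0.02,"ty": -0.004,"tz": 0.5,"twist": 0},
    {"tx": -0.02,"ty": -0.004,"tz": 0.5,"twist": 0}
  ]
}}

```text
t: 4.07
eef_pos: [0.6418, -0.1154, 0.0256]
ee_rot: [3.14, 0.0, -1.183]
force: [0.2, -0.5, 0.6]
width: 0.057
gripper_force: 0.0
```

{"fn": "arm_command", "kwargs": {
  "commands": [
    {"tx": 0,"ty": 0,"tz": 0,"twist": 0},
    {"tx": 0,"ty": 0,"tz": 0,"twist": 0},
    {"tx": 0,"ty": 0,"tz": 0,"twist": 0},
    {"tx": 0,"ty": 0,"tz": 0,"twist": 0},
    {"tx": 0,"ty": 0,"tz": 0,"twist": 0},
    {"tx": 0,"ty": 0,"tz": 0,"twist": 0},
    {"tx": 0,"ty": 0,"tz": 0,"twist": 0},
    {"tx": 0,"ty": 0,"tz": 0,"twist": 0}
  ],
  "claw": 0
}}

```text
t: 4.73
eef_pos: [0.6424, -0.1156, 0.0271]
ee_rot: [-3.141, -0.0, -1.183]
force: [-1.2, 0.3, 4.3]
width: 0.0253
gripper_force: 15.0
```

{"fn": "arm_command", "kwargs": {
  "commands": [
    {"tx": 0,"ty": 0,"tz": 0,"twist": 0},
    {"tx": 0,"ty": 0,"tz": 0,"twist": 0},
    {"tx": 0,"ty": 0,"tz": 0,"twist": 0},
    {"tx": 0.02,"ty": 0,"tz": 0.01,"twist": 0},
    {"tx": 0.02,"ty": 0,"tz": 0.024,"twist": 0},
    {"tx": 0.02,"ty": 0,"tz": 0.024,"twist": 0},
    {"tx": 0.02,"ty": 0,"tz": 0.024,"twist": 0},
    {"tx": 0.02,"ty": 0,"tz": 0.024,"twist": 0}
  ],
  "claw": 0.6
}}

```text
t: 5.4
eef_pos: [0.6439, -0.1204, 0.0203]
ee_rot: [3.141, 0.0, -1.183]
force: [-0.6, -0.0, 0.2]
width: 0.0526
gripper_force: 0.0
```

{"fn": "arm_command", "kwargs": {
  "commands": [
    {"tx": 0,"ty": 0,"tz": 0,"twist": 0},
    {"tx": 0,"ty": 0,"tz": 0,"twist": 0},
    {"tx": 0,"ty": 0,"tz": 0,"twist": 0},
    {"tx": 0,"ty": 0,"tz": 0,"twist": 0},
    {"tx": 0,"ty": 0,"tz": 0,"twist": 0},
    {"tx": 0,"ty": 0,"tz": 0,"twist": 0},
    {"tx": 0,"ty": 0,"tz": 0,"twist": 0},
    {"tx": 0,"ty": 0,"tz": 0,"twist": 0}
  ],
  "claw": 0
}}

```text
t: 6.07
eef_pos: [0.644, -0.1203, 0.0206]
ee_rot: [-3.142, -0.0, -1.183]
force: [-0.3, 1.9, -0.2]
width: 0.0258
gripper_force: 15.0
```

```bash
python3 - <<'E'
from h import *
save("side","side1"); shift((.650,.140),.022,np.radians(-67.8))
E
```

```text
eef [ 0.644  -0.1203  0.0207] yaw -1.183 shares tx -0.9549 ty -0.4154 tz -0.0053 twist -0.0000
```

View pics/side1.png

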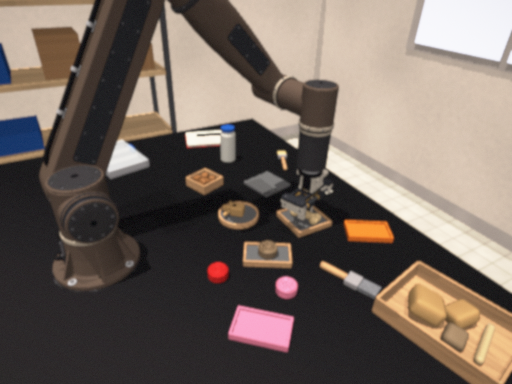

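The side view shows the gripper closed on the bone at (305,205), reading 25.8 mm, so the grip is good. Lifting it over to the pad.

{"fn": "arm_command", "kwargs": {
  "commands": [
    {"tx": 0,"ty": 0,"tz": -0.03,"twist": 0},
    {"tx": 0,"ty": 0,"tz": -0.1,"twist": 0},
    {"tx": 0,"ty": 0,"tz": -0.18,"twist": 0},
    {"tx": 0,"ty": 0,"tz": -0.25,"twist": 0},
    {"tx": 0,"ty": 0,"tz": -0.3,"twist": 0},
    {"tx": 0,"ty": 0,"tz": -0.32,"twist": 0},
    {"tx": 0,"ty": 0,"tz": -0.32,"twist": 0},
    {"tx": 0,"ty": 0,"tz": -0.32,"twist": 0}
  ],
  "grip_force": 20
}}

```text
t: 6.78
eef_pos: [0.6436, -0.1202, 0.1001]
ee_rot: [3.141, 0.001, -1.184]
force: [-0.2, 0.5, -2.2]
width: 0.0254
gripper_force: 20.0
```

{"fn": "arm_command", "kwargs": {
  "commands": [
    {"tx": -0.08,"ty": -0.035,"tz": 0,"twist": 0},
    {"tx": -0.22,"ty": -0.1,"tz": 0,"twist": 0},
    {"tx": -0.37,"ty": -0.16,"tz": 0,"twist": 0},
    {"tx": -0.52,"ty": -0.225,"tz": 0,"twist": 0},
    {"tx": -0.67,"ty": -0.29,"tz": 0,"twist": 0},
    {"tx": -0.82,"ty": -0.355,"tz": 0,"twist": 0},
    {"tx": -0.92,"ty": -0.4,"tz": 0,"twist": 0},
    {"tx": -0.955,"ty": -0.415,"tz": 0,"twist": 0}
  ]
}}

```text
t: 7.45
eef_pos: [0.6492, 0.144, 0.0988]
ee_rot: [3.14, 0.0, -1.18]
force: [0.5, -1.7, -2.2]
width: 0.0254
gripper_force: 20.0
```

{"fn": "arm_command", "kwargs": {
  "commands": [
    {"tx": 0,"ty": 0,"tz": 0,"twist": 0},
    {"tx": 0,"ty": 0,"tz": 0.08,"twist": 0},
    {"tx": 0,"ty": 0,"tz": 0.16,"twist": 0},
    {"tx": 0,"ty": 0,"tz": 0.22,"twist": 0},
    {"tx": 0,"ty": 0,"tz": 0.26,"twist": 0},
    {"tx": 0,"ty": 0,"tz": 0.28,"twist": 0},
    {"tx": 0,"ty": 0,"tz": 0.29,"twist": 0},
    {"tx": 0,"ty": 0,"tz": 0.29,"twist": 0}
  ]
}}

```text
t: 8.12
eef_pos: [0.6499, 0.1394, 0.0277]
ee_rot: [3.141, -0.0, -1.184]
force: [0.5, -0.4, -1.5]
width: 0.025
gripper_force: 20.0
```

```bash
python3 - <<'E'
from h import *
shift((.650,.140),.0215,np.radians(-67.8));s=get_state();print(s["force"],s["width"])
E
```

```text
eef [0.6499 0.1394 0.0277] yaw -1.184 shares tx -0.0019 ty -0.0013 tz 0.0249 twist -0.0002
[ 0.53023715 -0.37609954 -1.51330379] 0.024999950045585147
```

{"fn": "arm_command", "kwargs": {
  "commands": [
    {"tx": 0,"ty": 0,"tz": 0.006,"twist": 0},
    {"tx": 0,"ty": 0,"tz": 0.012,"twist": 0},
    {"tx": 0,"ty": 0,"tz": 0.018,"twist": 0},
    {"tx": 0,"ty": 0,"tz": 0.023,"twist": 0},
    {"tx": 0,"ty": 0,"tz": 0.028,"twist": 0},
    {"tx": 0,"ty": 0,"tz": 0.028,"twist": 0},
    {"tx": 0,"ty": 0,"tz": 0.028,"twist": 0},
    {"tx": 0,"ty": 0,"tz": 0.028,"twist": 0}
  ]
}}

```text
t: 8.78
eef_pos: [0.6499, 0.1401, 0.0211]
ee_rot: [-3.141, -0.0, -1.183]
force: [-0.2, -0.1, -1.7]
width: 0.0255
gripper_force: 20.0
```

{"fn": "arm_command", "kwargs": {
  "commands": [
    {"tx": 0,"ty": 0,"tz": 0.002,"twist": 0},
    {"tx": 0,"ty": 0,"tz": 0.004,"twist": 0},
    {"tx": 0,"ty": 0,"tz": 0.004,"twist": 0},
    {"tx": 0,"ty": 0,"tz": 0.004,"twist": 0},
    {"tx": 0,"ty": 0,"tz": 0.004,"twist": 0},
    {"tx": 0,"ty": 0,"tz": 0.004,"twist": 0},
    {"tx": 0,"ty": 0,"tz": 0.004,"twist": 0},
    {"tx": 0,"ty": 0,"tz": 0.004,"twist": 0}
  ]
}}

```text
t: 9.45
eef_pos: [0.65, 0.14, 0.0206]
ee_rot: [-3.141, -0.0, -1.183]
force: [-1.5, 0.1, 6.0]
width: 0.0253
gripper_force: 20.0
```

{"fn": "arm_command", "kwargs": {
  "commands": [
    {"tx": 0,"ty": 0,"tz": 0,"twist": 0},
    {"tx": 0,"ty": 0,"tz": 0,"twist": 0},
    {"tx": 0,"ty": 0,"tz": 0,"twist": 0},
    {"tx": 0,"ty": 0,"tz": 0,"twist": 0},
    {"tx": 0,"ty": 0,"tz": -0.04,"twist": 0},
    {"tx": 0,"ty": 0,"tz": -0.12,"twist": 0},
    {"tx": 0,"ty": 0,"tz": -0.25,"twist": 0},
    {"tx": 0,"ty": 0,"tz": -0.35,"twist": 0}
  ],
  "claw": 0.65
}}

```text
t: 10.12
eef_pos: [0.6501, 0.1399, 0.1097]
ee_rot: [-3.141, -0.0, -1.183]
force: [0.4, 1.1, 0.3]
width: 0.0571
gripper_force: 0.0
```

```bash
python3 - <<'E'
from look import *
shift((.453,.0075),.11,np.radians(139.6))
shift((.453,.0075),.11,np.radians(139.6-180))
f=save("top","top1")
cv2.imwrite("pics/crop1.png",cv2.resize(f[190:260,225:355],None,fx=5.5,fy=5.5,interpolation=cv2.INTER_CUBIC)[:,:,::-1])
for n in("vertebra","round_tray"):
    for r in spot_point(n,"top")[:2]: print(n,round(r["score"],2),np.round(r["uv"],1),np.round(w("top",r["uv"],.012)[:2],4))
poses([("vertebra",(.45,.008),.012)])
E
```

```text
eef [0.6501 0.1399 0.1097] yaw -1.183 shares tx 0.1921 ty 0.9302 tz -0.0011 twist -0.1521
eef [0.6501 0.1399 0.1097] yaw -1.183 shares tx 0.1921 ty 0.9302 tz -0.0011 twist -0.1521
vertebra 0.86 [256.5 225.6] [0.4513 0.0129]
round_tray 0.79 [261.6 222.8] [ 0.4595 -0.0019]
vertebra [0.4529 0.0076 2.4448] deg 140.1 cost 16.6 of 312
```

View pics/top1.png

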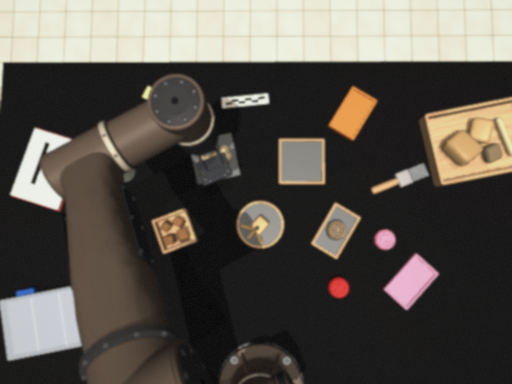

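The bone lies on the pad at about (217,158), partly hidden by the gripper. The vertebra is unchanged at (260,226), so I'm going to it.

{"fn": "arm_command", "kwargs": {
  "commands": [
    {"tx": 0.206,"ty": 0.923,"tz": 0,"twist": -0.154},
    {"tx": 0.206,"ty": 0.923,"tz": 0,"twist": -0.154},
    {"tx": 0.206,"ty": 0.923,"tz": 0,"twist": -0.154},
    {"tx": 0.206,"ty": 0.923,"tz": 0,"twist": -0.154},
    {"tx": 0.206,"ty": 0.923,"tz": 0,"twist": -0.154},
    {"tx": 0.206,"ty": 0.923,"tz": 0,"twist": -0.154},
    {"tx": 0.206,"ty": 0.923,"tz": 0,"twist": -0.154},
    {"tx": 0.206,"ty": 0.923,"tz": 0,"twist": -0.154}
  ],
  "claw": 0.75
}}

```text
t: 10.98
eef_pos: [0.4542, 0.0041, 0.1075]
ee_rot: [3.141, 0.0, -0.7]
force: [0.8, 0.5, 1.0]
width: 0.0659
gripper_force: 0.0
```

{"fn": "arm_command", "kwargs": {
  "commands": [
    {"tx": 0,"ty": 0,"tz": 0.08,"twist": 0},
    {"tx": 0,"ty": 0,"tz": 0.16,"twist": 0},
    {"tx": 0,"ty": 0,"tz": 0.2,"twist": 0},
    {"tx": 0,"ty": 0,"tz": 0.2,"twist": 0},
    {"tx": 0,"ty": 0,"tz": 0.2,"twist": 0},
    {"tx": 0,"ty": 0,"tz": 0.2,"twist": 0},
    {"tx": 0,"ty": 0,"tz": 0.2,"twist": 0},
    {"tx": 0,"ty": 0,"tz": 0.2,"twist": 0}
  ]
}}

```text
t: 11.65
eef_pos: [0.4563, 0.0054, 0.0582]
ee_rot: [-3.14, -0.001, -0.699]
force: [0.1, 0.7, -0.4]
width: 0.0658
gripper_force: 0.0
```

```bash
python3 - <<'E'
from h import *
shift((.456,.005),.0215,np.radians(140))
E
```

```text
eef [0.4563 0.0054 0.0582] yaw -0.699 shares tx 0.0002 ty 0.0019 tz 0.1468 twist -0.0004
```

{"fn": "arm_command", "kwargs": {
  "commands": [
    {"tx": 0,"ty": 0,"tz": 0.05,"twist": 0},
    {"tx": 0,"ty": 0,"tz": 0.1,"twist": 0},
    {"tx": 0,"ty": 0,"tz": 0.13,"twist": 0},
    {"tx": 0,"ty": 0,"tz": 0.148,"twist": 0},
    {"tx": 0,"ty": 0,"tz": 0.148,"twist": 0},
    {"tx": 0,"ty": 0,"tz": 0.148,"twist": 0},
    {"tx": 0,"ty": 0,"tz": 0.148,"twist": 0},
    {"tx": 0,"ty": 0,"tz": 0.148,"twist": 0}
  ]
}}

```text
t: 12.32
eef_pos: [0.4561, 0.0053, 0.0211]
ee_rot: [-3.141, -0.0, -0.699]
force: [0.6, -0.7, 0.3]
width: 0.0657
gripper_force: 0.0
```

{"fn": "arm_command", "kwargs": {
  "commands": [
    {"tx": 0,"ty": 0,"tz": 0,"twist": 0},
    {"tx": 0,"ty": 0,"tz": 0,"twist": 0},
    {"tx": 0,"ty": 0,"tz": 0,"twist": 0},
    {"tx": 0,"ty": 0,"tz": 0,"twist": 0},
    {"tx": 0,"ty": 0,"tz": 0,"twist": 0},
    {"tx": 0,"ty": 0,"tz": 0,"twist": 0},
    {"tx": 0,"ty": 0,"tz": 0,"twist": 0},
    {"tx": 0,"ty": 0,"tz": 0,"twist": 0}
  ],
  "claw": 0,
  "grip_force": 15
}}

```text
t: 12.98
eef_pos: [0.4555, 0.005, 0.0206]
ee_rot: [3.141, 0.0, -0.7]
force: [-1.6, -1.1, 2.4]
width: 0.0379
gripper_force: 15.0
```

```bash
python3 - <<'E'
from h import *
s=get_state();print(s["width"],s["force"])
# square tray centre from its region (unobstructed now)
save("top","top2")
R=regions_of("square_tray","top")[0]
cs,_=cv2.findContours(R["region"].astype(np.uint8),0,2);q=max(cs,key=cv2.contourArea)
P=np.array([w("top",p[0],.018)[:2] for p in q],np.float32);print(cv2.minAreaRect(P),R["score"],(P.min(0)+P.max(0))/2)
for r in spot_point("square_tray","top")[:1]: print(w("top",r["uv"],.0)[:2])
E
```

```text
0.03794515667296729 [-1.61532819 -1.06739856  2.37627662]
((0.6380705833435059, -0.11836035549640656), (0.1320320963859558, 0.136336550116539), 89.9915542602539) 0.98 [ 0.6380645  -0.11835879]
[ 0.64446821 -0.12246832]
```

{"fn": "arm_command", "kwargs": {
  "commands": [
    {"tx": 0,"ty": 0,"tz": -0.03,"twist": 0},
    {"tx": 0,"ty": 0,"tz": -0.1,"twist": 0},
    {"tx": 0,"ty": 0,"tz": -0.18,"twist": 0},
    {"tx": 0,"ty": 0,"tz": -0.25,"twist": 0},
    {"tx": 0,"ty": 0,"tz": -0.3,"twist": 0},
    {"tx": 0,"ty": 0,"tz": -0.32,"twist": 0},
    {"tx": 0,"ty": 0,"tz": -0.32,"twist": 0},
    {"tx": 0,"ty": 0,"tz": -0.32,"twist": 0}
  ],
  "grip_force": 20
}}

```text
t: 13.8
eef_pos: [0.4555, 0.0052, 0.1003]
ee_rot: [-3.141, 0.0, -0.7]
force: [0.0, -0.4, -3.0]
width: 0.0377
gripper_force: 20.0
```

{"fn": "arm_command", "kwargs": {
  "commands": [
    {"tx": 0.07,"ty": -0.007,"tz": 0,"twist": 0},
    {"tx": 0.2,"ty": -0.021,"tz": 0,"twist": 0},
    {"tx": 0.34,"ty": -0.036,"tz": 0,"twist": 0},
    {"tx": 0.49,"ty": -0.052,"tz": 0,"twist": 0},
    {"tx": 0.63,"ty": -0.067,"tz": 0,"twist": 0},
    {"tx": 0.77,"ty": -0.082,"tz": 0,"twist": 0},
    {"tx": 0.87,"ty": -0.093,"tz": 0,"twist": 0},
    {"tx": 0.9,"ty": -0.096,"tz": 0,"twist": 0}
  ]
}}

```text
t: 14.47
eef_pos: [0.6452, -0.1237, 0.0978]
ee_rot: [3.14, 0.001, -0.701]
force: [0.9, 0.4, -1.5]
width: 0.0379
gripper_force: 20.0
```

{"fn": "arm_command", "kwargs": {
  "commands": [
    {"tx": 0,"ty": 0,"tz": 0,"twist": 0},
    {"tx": 0,"ty": 0,"tz": 0.08,"twist": 0},
    {"tx": 0,"ty": 0,"tz": 0.16,"twist": 0},
    {"tx": 0,"ty": 0,"tz": 0.22,"twist": 0},
    {"tx": 0,"ty": 0,"tz": 0.26,"twist": 0},
    {"tx": 0,"ty": 0,"tz": 0.28,"twist": 0},
    {"tx": 0,"ty": 0,"tz": 0.29,"twist": 0},
    {"tx": 0,"ty": 0,"tz": 0.29,"twist": 0}
  ]
}}

```text
t: 15.13
eef_pos: [0.6431, -0.1211, 0.0279]
ee_rot: [3.141, 0.0, -0.699]
force: [-0.7, -0.2, -0.1]
width: 0.0379
gripper_force: 20.0
```

```bash
python3 - <<'E'
from h import *
shift((.643,-.1216),.0205,np.radians(-40));s=get_state();print(s["force"],s["width"])
E
```

```text
eef [ 0.6431 -0.1211  0.0279] yaw -0.699 shares tx 0.0011 ty 0.0018 tz 0.0296 twist -0.0003
[-0.72793011 -0.16893555 -0.06549768] 0.03790803050023707
```

{"fn": "arm_command", "kwargs": {
  "commands": [
    {"tx": 0,"ty": 0,"tz": 0.006,"twist": 0},
    {"tx": 0,"ty": 0,"tz": 0.012,"twist": 0},
    {"tx": 0,"ty": 0,"tz": 0.018,"twist": 0},
    {"tx": 0,"ty": 0,"tz": 0.024,"twist": 0},
    {"tx": 0,"ty": 0,"tz": 0.03,"twist": 0},
    {"tx": 0,"ty": 0,"tz": 0.03,"twist": 0},
    {"tx": 0,"ty": 0,"tz": 0.03,"twist": 0},
    {"tx": 0,"ty": 0,"tz": 0.03,"twist": 0}
  ]
}}

```text
t: 15.8
eef_pos: [0.6434, -0.1214, 0.0207]
ee_rot: [-3.141, -0.0, -0.699]
force: [-0.1, 0.5, -0.9]
width: 0.038
gripper_force: 20.0
```

{"fn": "arm_command", "kwargs": {
  "commands": [
    {"tx": 0,"ty": 0,"tz": 0.002,"twist": 0},
    {"tx": 0,"ty": 0,"tz": 0.003,"twist": 0},
    {"tx": 0,"ty": 0,"tz": 0.003,"twist": 0},
    {"tx": 0,"ty": 0,"tz": 0.003,"twist": 0},
    {"tx": 0,"ty": 0,"tz": 0.003,"twist": 0},
    {"tx": 0,"ty": 0,"tz": 0.003,"twist": 0},
    {"tx": 0,"ty": 0,"tz": 0.003,"twist": 0},
    {"tx": 0,"ty": 0,"tz": 0.003,"twist": 0}
  ]
}}

```text
t: 16.47
eef_pos: [0.6435, -0.1214, 0.0207]
ee_rot: [-3.141, -0.001, -0.699]
force: [-1.6, 0.2, 5.4]
width: 0.0378
gripper_force: 20.0
```

{"fn": "arm_command", "kwargs": {
  "commands": [
    {"tx": 0,"ty": 0,"tz": 0,"twist": 0},
    {"tx": 0,"ty": 0,"tz": 0,"twist": 0},
    {"tx": 0,"ty": 0,"tz": 0,"twist": 0},
    {"tx": 0,"ty": 0,"tz": 0,"twist": 0},
    {"tx": 0,"ty": 0,"tz": -0.04,"twist": 0},
    {"tx": 0,"ty": 0,"tz": -0.12,"twist": 0},
    {"tx": 0,"ty": 0,"tz": -0.25,"twist": 0},
    {"tx": 0,"ty": 0,"tz": -0.35,"twist": 0}
  ],
  "claw": 0.65
}}

```text
t: 17.13
eef_pos: [0.6435, -0.1216, 0.1095]
ee_rot: [3.141, -0.0, -0.699]
force: [0.9, -0.2, 0.3]
width: 0.0567
gripper_force: 0.0
```

{"fn": "arm_command", "kwargs": {
  "commands": [
    {"tx": -0.39,"ty": 0.81,"tz": 0,"twist": 0.444},
    {"tx": -0.39,"ty": 0.81,"tz": 0,"twist": 0.444},
    {"tx": -0.39,"ty": 0.81,"tz": 0,"twist": 0.444},
    {"tx": -0.39,"ty": 0.81,"tz": 0,"twist": 0.444},
    {"tx": -0.39,"ty": 0.81,"tz": 0,"twist": 0.444},
    {"tx": -0.39,"ty": 0.81,"tz": 0,"twist": 0.444},
    {"tx": -0.39,"ty": 0.81,"tz": 0,"twist": 0.444},
    {"tx": -0.39,"ty": 0.81,"tz": 0,"twist": 0.444}
  ],
  "claw": 0.85
}}

```text
t: 17.8
eef_pos: [0.4374, -0.2142, 0.1086]
ee_rot: [-3.14, 0.0, -1.707]
force: [-0.2, 0.1, -0.4]
width: 0.0745
gripper_force: 0.0
```

```bash
python3 - <<'E'
from look import *
save("top","top3")
poses([("vertebra",(.640,-.119),.012),("bone",(.65,.14),.012),("ammonite",(.44,-.213),.012)])
for n,z in(("square_tray",.018),("round_tray",.018),("long_tray",.018),("pad",.012)):
  for R in regions_of(n,"top")[:3]:
    cs,_=cv2.findContours(R["region"].astype(np.uint8),0,2);q=max(cs,key=cv2.contourArea)
    c,s,a=cv2.minAreaRect(np.array([w("top",p[0],z)[:2] for p in q],np.float32));print(n,round(R["score"],2),np.round(c,4),np.round(s,3),round(a,1))
shift((.4385,-.2139),.05,np.radians(-120))
E
```

```text
vertebra [ 0.6405 -0.1177  2.4434] deg 140.0 cost 15.2 of 373
bone [ 0.6497  0.1404 -1.1832] deg -67.8 cost 9.8 of 401
ammonite none
square_tray 0.65 [ 0.6417 -0.117 ] [0.133 0.137] 88.1
square_tray 0.26 [0.6478 0.1403] [0.13  0.127] 13.4
long_tray 0.94 [ 0.7824 -0.2664] [0.084 0.143] 57.6
long_tray 0.91 [ 0.2958 -0.4236] [0.089 0.14 ] 47.5
pad 0.74 [0.649  0.1412] [0.135 0.132] 13.3
pad 0.54 [ 0.6405 -0.1175] [0.13  0.134] 90.0
eef [ 0.4385 -0.2134  0.1073] yaw -1.697 shares tx 0.0019 ty -0.0004 tz 0.2291 twist 0.1265
```

View pics/top3.png

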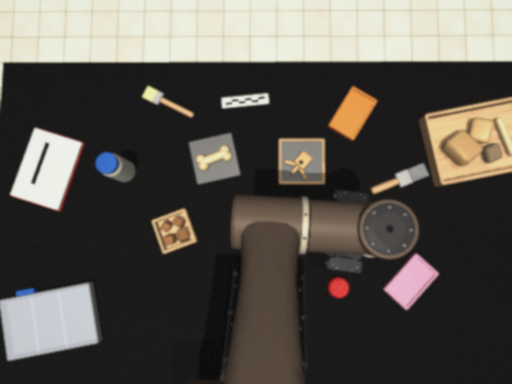

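The bone is on the pad at (214,158) and the vertebra sits mid square tray at (302,161). Next is the ammonite.

{"fn": "arm_command", "kwargs": {
  "commands": [
    {"tx": 0,"ty": 0,"tz": 0.08,"twist": 0.126},
    {"tx": 0,"ty": 0,"tz": 0.12,"twist": 0.126},
    {"tx": 0,"ty": 0,"tz": 0.16,"twist": 0.126},
    {"tx": 0,"ty": 0,"tz": 0.16,"twist": 0.126},
    {"tx": 0,"ty": 0,"tz": 0.19,"twist": 0.126},
    {"tx": 0,"ty": 0,"tz": 0.19,"twist": 0.126},
    {"tx": 0,"ty": 0,"tz": 0.19,"twist": 0.126},
    {"tx": 0,"ty": 0,"tz": 0.19,"twist": 0.126}
  ]
}}

```text
t: 18.87
eef_pos: [0.4386, -0.2136, 0.0602]
ee_rot: [-3.141, 0.0, -2.093]
force: [-0.8, 0.4, -0.5]
width: 0.0747
gripper_force: 0.0
```

```bash
python3 - <<'E'
from h import *
shift((.4385,-.2139),.0215,np.radians(-120)); f=save("side","side2")
cv2.imwrite("pics/s2.png",cv2.resize(f[190:300,200:350],None,fx=5,fy=5,interpolation=cv2.INTER_CUBIC)[:,:,::-1])
E
```

```text
eef [ 0.4386 -0.2136  0.0602] yaw -2.093 shares tx 0.0013 ty -0.0002 tz 0.1548 twist 0.0004
```

View pics/s2.png

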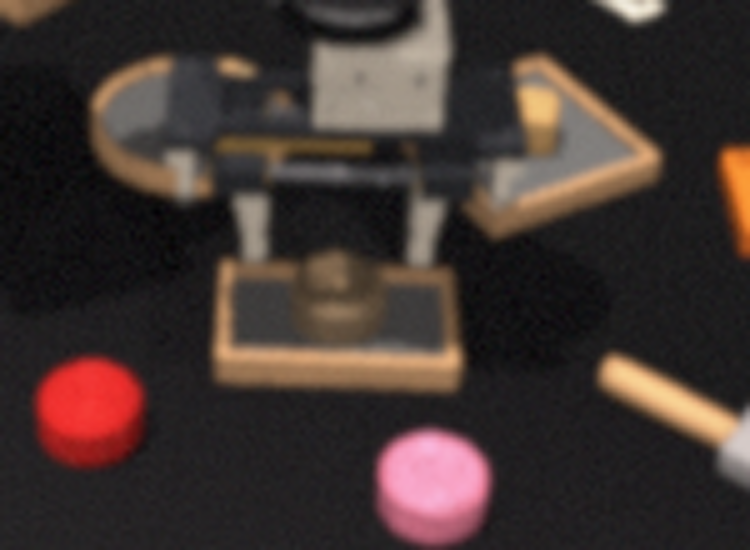

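The crop shows the fingers straddling the ammonite symmetrically: tips at about (253,262) and (422,262), ammonite at (338,290). I'm going down and gripping.

{"fn": "arm_command", "kwargs": {
  "commands": [
    {"tx": 0,"ty": 0,"tz": 0.05,"twist": 0},
    {"tx": 0,"ty": 0,"tz": 0.09,"twist": 0},
    {"tx": 0,"ty": 0,"tz": 0.12,"twist": 0},
    {"tx": 0,"ty": 0,"tz": 0.14,"twist": 0},
    {"tx": 0,"ty": 0,"tz": 0.155,"twist": 0},
    {"tx": 0,"ty": 0,"tz": 0.155,"twist": 0},
    {"tx": 0,"ty": 0,"tz": 0.155,"twist": 0},
    {"tx": 0,"ty": 0,"tz": 0.155,"twist": 0}
  ]
}}

```text
t: 19.58
eef_pos: [0.4386, -0.2136, 0.0214]
ee_rot: [-3.141, 0.0, -2.095]
force: [0.0, 0.3, 0.3]
width: 0.0743
gripper_force: 0.0
```

{"fn": "arm_command", "kwargs": {
  "commands": [
    {"tx": 0,"ty": 0,"tz": 0,"twist": 0},
    {"tx": 0,"ty": 0,"tz": 0,"twist": 0},
    {"tx": 0,"ty": 0,"tz": 0,"twist": 0},
    {"tx": 0,"ty": 0,"tz": 0,"twist": 0},
    {"tx": 0,"ty": 0,"tz": 0,"twist": 0},
    {"tx": 0,"ty": 0,"tz": 0,"twist": 0},
    {"tx": 0,"ty": 0,"tz": 0,"twist": 0},
    {"tx": 0,"ty": 0,"tz": 0,"twist": 0}
  ],
  "claw": 0.3,
  "grip_force": 20
}}

```text
t: 20.25
eef_pos: [0.4389, -0.2136, 0.0214]
ee_rot: [-3.141, 0.0, -2.095]
force: [1.4, 0.1, 3.5]
width: 0.0551
gripper_force: 20.0
```

{"fn": "arm_command", "kwargs": {
  "commands": [
    {"tx": 0,"ty": 0,"tz": -0.03,"twist": 0},
    {"tx": 0,"ty": 0,"tz": -0.1,"twist": 0},
    {"tx": 0,"ty": 0,"tz": -0.18,"twist": 0},
    {"tx": 0,"ty": 0,"tz": -0.25,"twist": 0},
    {"tx": 0,"ty": 0,"tz": -0.3,"twist": 0},
    {"tx": 0,"ty": 0,"tz": -0.32,"twist": 0},
    {"tx": 0,"ty": 0,"tz": -0.32,"twist": 0},
    {"tx": 0,"ty": 0,"tz": -0.32,"twist": 0}
  ]
}}

```text
t: 20.92
eef_pos: [0.4375, -0.2134, 0.1006]
ee_rot: [3.141, 0.0, -2.096]
force: [-0.1, 0.4, -2.8]
width: 0.0553
gripper_force: 20.0
```

```bash
python3 - <<'E'
from h import *
shift((.4565,.0025),.10,np.radians(-120));save("top","top4")
for n,z in(("round_tray",.018),("long_tray",.018)):
  for R in regions_of(n,"top")[:2]:
    cs,_=cv2.findContours(R["region"].astype(np.uint8),0,2);q=max(cs,key=cv2.contourArea)
    c,s,a=cv2.minAreaRect(np.array([w("top",p[0],z)[:2] for p in q],np.float32));print(n,round(R["score"],2),np.round(c,4),np.round(s,3),round(a,1))
E
```

```text
eef [ 0.4375 -0.2134  0.1006] yaw -2.096 shares tx -0.7852 ty 0.3672 tz 0.0022 twist -0.0005
round_tray 0.59 [0.6222 0.4313] [0.119 0.068] 66.3
long_tray 0.82 [ 0.2954 -0.423 ] [0.088 0.141] 48.2
long_tray 0.74 [ 0.7825 -0.2673] [0.086 0.145] 58.3
```

{"fn": "arm_command", "kwargs": {
  "commands": [
    {"tx": -0.06,"ty": 0.03,"tz": 0,"twist": 0},
    {"tx": -0.18,"ty": 0.085,"tz": 0,"twist": 0},
    {"tx": -0.31,"ty": 0.145,"tz": 0,"twist": 0},
    {"tx": -0.44,"ty": 0.205,"tz": 0,"twist": 0},
    {"tx": -0.57,"ty": 0.265,"tz": 0,"twist": 0},
    {"tx": -0.69,"ty": 0.32,"tz": 0,"twist": 0},
    {"tx": -0.76,"ty": 0.355,"tz": 0,"twist": 0},
    {"tx": -0.782,"ty": 0.365,"tz": 0,"twist": 0}
  ]
}}

```text
t: 21.73
eef_pos: [0.4573, 0.0039, 0.1005]
ee_rot: [3.141, -0.0, -2.093]
force: [0.3, 0.4, -2.9]
width: 0.0554
gripper_force: 20.0
```

{"fn": "arm_command", "kwargs": {
  "commands": [
    {"tx": 0,"ty": 0,"tz": 0,"twist": 0},
    {"tx": 0,"ty": 0,"tz": 0.08,"twist": 0},
    {"tx": 0,"ty": 0,"tz": 0.16,"twist": 0},
    {"tx": 0,"ty": 0,"tz": 0.22,"twist": 0},
    {"tx": 0,"ty": 0,"tz": 0.26,"twist": 0},
    {"tx": 0,"ty": 0,"tz": 0.28,"twist": 0},
    {"tx": 0,"ty": 0,"tz": 0.29,"twist": 0},
    {"tx": 0,"ty": 0,"tz": 0.29,"twist": 0}
  ]
}}

```text
t: 22.4
eef_pos: [0.4569, 0.0007, 0.0281]
ee_rot: [3.141, -0.001, -2.096]
force: [0.3, 1.3, -1.6]
width: 0.0552
gripper_force: 20.0
```

```bash
python3 - <<'E'
from h import *
shift((.4565,.0015),.0213,np.radians(-120));print(get_state()["force"])
f=save("side","side3")
cv2.imwrite("pics/s3.png",cv2.resize(f[180:280,190:310],None,fx=5,fy=5,interpolation=cv2.INTER_CUBIC)[:,:,::-1])
save("top","top5")
for n,z in(("long_tray",.018),):
  for R in regions_of(n,"top")[:3]:
    cs,_=cv2.findContours(R["region"].astype(np.uint8),0,2);q=max(cs,key=cv2.contourArea)
    c,s,a=cv2.minAreaRect(np.array([w("top",p[0],z)[:2] for p in q],np.float32));print(n,round(R["score"],2),np.round(c,4),np.round(s,3),round(a,1))
E
```

```text
eef [0.4569 0.0007 0.0281] yaw -2.096 shares tx -0.0020 ty 0.0032 tz 0.0274 twist -0.0005
[ 0.27846955  1.29825322 -1.62297538]
long_tray 0.87 [ 0.2963 -0.4238] [0.089 0.139] 47.9
long_tray 0.78 [ 0.4382 -0.2137] [0.085 0.139] 58.7
long_tray 0.55 [ 0.7827 -0.2659] [0.086 0.143] 58.3
```

View pics/s3.png

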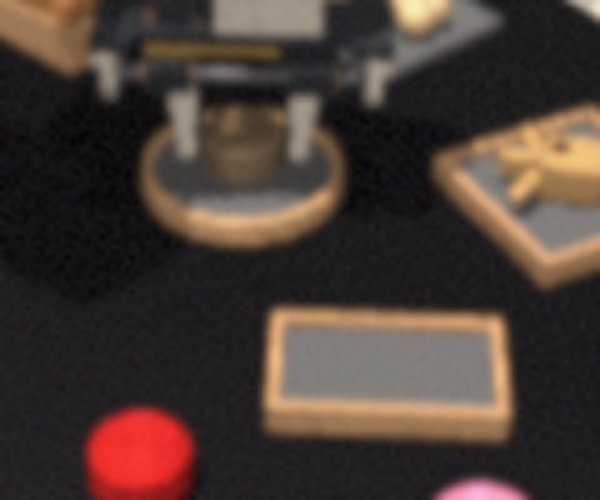

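The ammonite, at (243,150) in the crop, hovers just above the middle of the round tray, and the long tray is now empty. Setting it down.

{"fn": "arm_command", "kwargs": {
  "commands": [
    {"tx": 0,"ty": 0,"tz": 0.006,"twist": 0},
    {"tx": 0,"ty": 0,"tz": 0.012,"twist": 0},
    {"tx": 0,"ty": 0,"tz": 0.017,"twist": 0},
    {"tx": 0,"ty": 0,"tz": 0.022,"twist": 0},
    {"tx": 0,"ty": 0,"tz": 0.027,"twist": 0},
    {"tx": 0,"ty": 0,"tz": 0.027,"twist": 0},
    {"tx": 0,"ty": 0,"tz": 0.027,"twist": 0},
    {"tx": 0,"ty": 0,"tz": 0.027,"twist": 0}
  ]
}}

```text
t: 23.22
eef_pos: [0.4572, 0.0014, 0.0218]
ee_rot: [3.142, -0.0, -2.095]
force: [0.3, 0.8, -3.3]
width: 0.0552
gripper_force: 20.0
```

{"fn": "arm_command", "kwargs": {
  "commands": [
    {"tx": 0,"ty": 0,"tz": 0.002,"twist": 0},
    {"tx": 0,"ty": 0,"tz": 0.004,"twist": 0},
    {"tx": 0,"ty": 0,"tz": 0.004,"twist": 0},
    {"tx": 0,"ty": 0,"tz": 0.004,"twist": 0},
    {"tx": 0,"ty": 0,"tz": 0.004,"twist": 0},
    {"tx": 0,"ty": 0,"tz": 0.004,"twist": 0},
    {"tx": 0,"ty": 0,"tz": 0.004,"twist": 0},
    {"tx": 0,"ty": 0,"tz": 0.004,"twist": 0}
  ]
}}

```text
t: 23.88
eef_pos: [0.4574, 0.0014, 0.0214]
ee_rot: [-3.141, 0.0, -2.095]
force: [-2.4, 0.4, 5.6]
width: 0.0551
gripper_force: 20.0
```

{"fn": "arm_command", "kwargs": {
  "commands": [
    {"tx": 0,"ty": 0,"tz": 0,"twist": 0},
    {"tx": 0,"ty": 0,"tz": 0,"twist": 0},
    {"tx": 0,"ty": 0,"tz": 0,"twist": 0},
    {"tx": 0,"ty": 0,"tz": 0,"twist": 0},
    {"tx": 0,"ty": 0,"tz": -0.04,"twist": 0},
    {"tx": 0,"ty": 0,"tz": -0.12,"twist": 0},
    {"tx": 0,"ty": 0,"tz": -0.25,"twist": 0},
    {"tx": 0,"ty": 0,"tz": -0.35,"twist": 0}
  ],
  "claw": 0.83
}}

```text
t: 24.55
eef_pos: [0.4572, 0.0012, 0.1097]
ee_rot: [3.142, -0.001, -2.095]
force: [1.2, -0.4, -0.9]
width: 0.0728
gripper_force: 0.0
```

{"fn": "arm_command", "kwargs": {
  "commands": [
    {"tx": -0.866,"ty": -0.388,"tz": 0,"twist": -0.29},
    {"tx": -0.866,"ty": -0.388,"tz": 0,"twist": -0.29},
    {"tx": -0.866,"ty": -0.388,"tz": 0,"twist": -0.29},
    {"tx": -0.866,"ty": -0.388,"tz": 0,"twist": -0.29},
    {"tx": -0.866,"ty": -0.388,"tz": 0,"twist": -0.29},
    {"tx": -0.866,"ty": -0.388,"tz": 0,"twist": -0.29},
    {"tx": -0.866,"ty": -0.388,"tz": 0,"twist": -0.29},
    {"tx": -0.866,"ty": -0.388,"tz": 0,"twist": -0.29}
  ],
  "claw": 0.65
}}

```text
t: 25.22
eef_pos: [0.6506, 0.1412, 0.1068]
ee_rot: [3.14, -0.0, -1.176]
force: [0.1, -0.6, -0.1]
width: 0.0573
gripper_force: 0.0
```

{"fn": "arm_command", "kwargs": {
  "commands": [
    {"tx": 0,"ty": 0,"tz": 0.08,"twist": 0},
    {"tx": 0,"ty": 0,"tz": 0.14,"twist": 0},
    {"tx": 0,"ty": 0,"tz": 0.18,"twist": 0},
    {"tx": 0,"ty": 0,"tz": 0.18,"twist": 0},
    {"tx": 0,"ty": 0,"tz": 0.18,"twist": 0},
    {"tx": 0,"ty": 0,"tz": 0.18,"twist": 0},
    {"tx": 0,"ty": 0,"tz": 0.18,"twist": 0},
    {"tx": 0,"ty": 0,"tz": 0.18,"twist": 0}
  ]
}}

```text
t: 25.88
eef_pos: [0.6502, 0.1404, 0.0644]
ee_rot: [-3.14, 0.0, -1.184]
force: [0.3, -0.9, 0.5]
width: 0.057
gripper_force: 0.0
```

```bash
python3 - <<'E'
from look import *
shift((.6497,.1404),.0208,np.radians(-67.8))
save("top","top6")
poses([("ammonite",(.456,.002),.012),("vertebra",(.64,-.118),.012)])
for n,z in(("round_tray",.018),("long_tray",.018)):
  for R in regions_of(n,"top")[:3]:
    cs,_=cv2.findContours(R["region"].astype(np.uint8),0,2);q=max(cs,key=cv2.contourArea)
    c,s,a=cv2.minAreaRect(np.array([w("top",p[0],z)[:2] for p in q],np.float32));print(n,round(R["score"],2),np.round(c,4),np.round(s,3),round(a,1))
E
```

```text
eef [0.6502 0.1404 0.0644] yaw -1.184 shares tx -0.0006 ty 0.0018 tz 0.1743 twist -0.0003
ammonite [0.4549 0.0024 0.2134] deg 12.2 cost 16.4 of 262
vertebra [ 0.6406 -0.1192  2.4292] deg 139.2 cost 23.9 of 291
round_tray 0.64 [0.6665 0.104 ] [0.041 0.019] 22.1
round_tray 0.57 [0.4576 0.0042] [0.136 0.131] 0.3
long_tray 0.88 [ 0.7838 -0.2672] [0.085 0.147] 58.9
long_tray 0.72 [ 0.4382 -0.2132] [0.087 0.141] 60.3
long_tray 0.55 [ 0.2964 -0.4255] [0.092 0.142] 46.5
```

{"fn": "arm_command", "kwargs": {
  "commands": [
    {"tx": 0,"ty": 0,"tz": 0.05,"twist": 0},
    {"tx": 0,"ty": 0,"tz": 0.1,"twist": 0},
    {"tx": 0,"ty": 0,"tz": 0.14,"twist": 0},
    {"tx": 0,"ty": 0,"tz": 0.16,"twist": 0},
    {"tx": 0,"ty": 0,"tz": 0.174,"twist": 0},
    {"tx": 0,"ty": 0,"tz": 0.174,"twist": 0},
    {"tx": 0,"ty": 0,"tz": 0.174,"twist": 0},
    {"tx": 0,"ty": 0,"tz": 0.174,"twist": 0}
  ]
}}

```text
t: 26.8
eef_pos: [0.65, 0.1403, 0.0202]
ee_rot: [-3.141, -0.0, -1.184]
force: [-1.2, -0.1, 0.8]
width: 0.0571
gripper_force: 0.0
```

{"fn": "arm_command", "kwargs": {
  "commands": [
    {"tx": 0,"ty": 0,"tz": 0,"twist": 0},
    {"tx": 0,"ty": 0,"tz": 0,"twist": 0},
    {"tx": 0,"ty": 0,"tz": 0,"twist": 0},
    {"tx": 0,"ty": 0,"tz": 0,"twist": 0},
    {"tx": 0,"ty": 0,"tz": 0,"twist": 0},
    {"tx": 0,"ty": 0,"tz": 0,"twist": 0},
    {"tx": 0,"ty": 0,"tz": 0,"twist": 0},
    {"tx": 0,"ty": 0,"tz": 0,"twist": 0}
  ],
  "claw": 0,
  "grip_force": 15
}}

```text
t: 27.47
eef_pos: [0.6497, 0.1402, 0.02]
ee_rot: [-3.141, -0.0, -1.184]
force: [-0.3, 0.4, 1.4]
width: 0.0255
gripper_force: 15.0
```

{"fn": "arm_command", "kwargs": {
  "commands": [
    {"tx": 0,"ty": 0,"tz": -0.03,"twist": 0},
    {"tx": 0,"ty": 0,"tz": -0.1,"twist": 0},
    {"tx": 0,"ty": 0,"tz": -0.18,"twist": 0},
    {"tx": 0,"ty": 0,"tz": -0.26,"twist": 0},
    {"tx": 0,"ty": 0,"tz": -0.34,"twist": 0},
    {"tx": 0,"ty": 0,"tz": -0.38,"twist": 0},
    {"tx": 0,"ty": 0,"tz": -0.4,"twist": 0},
    {"tx": 0,"ty": 0,"tz": -0.4,"twist": 0}
  ],
  "grip_force": 20
}}

```text
t: 28.13
eef_pos: [0.6499, 0.1404, 0.1208]
ee_rot: [-3.14, 0.0, -1.184]
force: [0.3, -0.5, -2.7]
width: 0.0252
gripper_force: 20.0
```

{"fn": "arm_command", "kwargs": {
  "commands": [
    {"tx": 0.03,"ty": 0.04,"tz": 0,"twist": 0},
    {"tx": 0.1,"ty": 0.133,"tz": 0,"twist": 0},
    {"tx": 0.17,"ty": 0.227,"tz": 0,"twist": 0},
    {"tx": 0.24,"ty": 0.32,"tz": 0,"twist": 0},
    {"tx": 0.31,"ty": 0.413,"tz": 0,"twist": 0},
    {"tx": 0.38,"ty": 0.507,"tz": 0,"twist": 0},
    {"tx": 0.45,"ty": 0.6,"tz": 0,"twist": 0},
    {"tx": 0.495,"ty": 0.66,"tz": 0,"twist": 0}
  ]
}}

```text
t: 28.8
eef_pos: [0.5403, -0.039, 0.1183]
ee_rot: [3.138, 0.001, -1.186]
force: [-1.2, 0.4, -2.6]
width: 0.025
gripper_force: 20.0
```

{"fn": "arm_command", "kwargs": {
  "commands": [
    {"tx": 0.07,"ty": 0.093,"tz": 0,"twist": -0.03},
    {"tx": 0.14,"ty": 0.187,"tz": 0,"twist": -0.06},
    {"tx": 0.21,"ty": 0.28,"tz": 0,"twist": -0.09},
    {"tx": 0.28,"ty": 0.373,"tz": 0,"twist": -0.12},
    {"tx": 0.35,"ty": 0.467,"tz": 0,"twist": -0.15},
    {"tx": 0.42,"ty": 0.56,"tz": 0,"twist": -0.18},
    {"tx": 0.47,"ty": 0.627,"tz": 0,"twist": -0.2},
    {"tx": 0.495,"ty": 0.66,"tz": 0,"twist": -0.205}
  ]
}}

```text
t: 29.47
eef_pos: [0.4348, -0.2151, 0.1188]
ee_rot: [3.141, 0.002, -0.538]
force: [0.5, 0.2, -2.4]
width: 0.0251
gripper_force: 20.0
```

{"fn": "arm_command", "kwargs": {
  "commands": [
    {"tx": 0,"ty": 0,"tz": 0,"twist": 0},
    {"tx": 0,"ty": 0,"tz": 0.06,"twist": 0},
    {"tx": 0,"ty": 0,"tz": 0.13,"twist": 0},
    {"tx": 0,"ty": 0,"tz": 0.2,"twist": 0},
    {"tx": 0,"ty": 0,"tz": 0.25,"twist": 0},
    {"tx": 0,"ty": 0,"tz": 0.28,"twist": 0},
    {"tx": 0,"ty": 0,"tz": 0.3,"twist": 0},
    {"tx": 0,"ty": 0,"tz": 0.3,"twist": 0}
  ]
}}

```text
t: 30.13
eef_pos: [0.4368, -0.2132, 0.0438]
ee_rot: [3.141, 0.002, -0.54]
force: [-0.2, 0.0, -1.4]
width: 0.0254
gripper_force: 20.0
```

```bash
python3 - <<'E'
from h import *
shift((.4382,-.2135),.0203,np.radians(-30.8));print(get_state()["force"])
f=save("side","side4")
cv2.imwrite("pics/s4.png",cv2.resize(f[190:300,200:350],None,fx=5,fy=5,interpolation=cv2.INTER_CUBIC)[:,:,::-1])
E
```

```text
eef [ 0.4368 -0.2132  0.0438] yaw -0.54 shares tx 0.0055 ty -0.0017 tz 0.0940 twist -0.0009
[-0.15716433  0.04601476 -1.35171384]
```

View pics/s4.png

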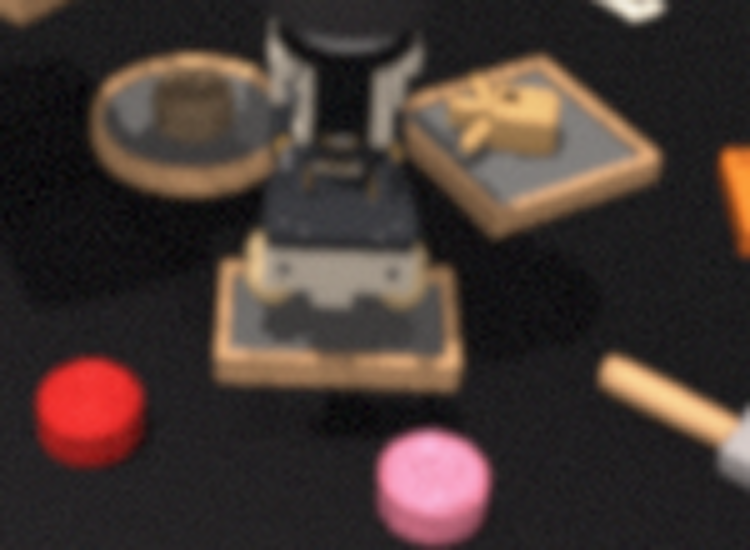

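The crop shows the bone, with ends at (260,268) and (410,270), hanging parallel over the middle of the long tray. Lowering it.

{"fn": "arm_command", "kwargs": {
  "commands": [
    {"tx": 0.005,"ty": 0,"tz": 0.03,"twist": 0},
    {"tx": 0.005,"ty": 0,"tz": 0.05,"twist": 0},
    {"tx": 0.005,"ty": 0,"tz": 0.065,"twist": 0},
    {"tx": 0.005,"ty": 0,"tz": 0.075,"twist": 0},
    {"tx": 0.005,"ty": 0,"tz": 0.085,"twist": 0},
    {"tx": 0.005,"ty": 0,"tz": 0.092,"twist": 0},
    {"tx": 0.005,"ty": 0,"tz": 0.092,"twist": 0},
    {"tx": 0.005,"ty": 0,"tz": 0.092,"twist": 0}
  ]
}}

```text
t: 30.85
eef_pos: [0.4383, -0.2141, 0.0218]
ee_rot: [3.142, 0.0, -0.54]
force: [0.1, 0.8, -1.8]
width: 0.0255
gripper_force: 20.0
```

{"fn": "arm_command", "kwargs": {
  "commands": [
    {"tx": 0,"ty": 0,"tz": 0.002,"twist": 0},
    {"tx": 0,"ty": 0,"tz": 0.004,"twist": 0},
    {"tx": 0,"ty": 0,"tz": 0.004,"twist": 0},
    {"tx": 0,"ty": 0,"tz": 0.004,"twist": 0},
    {"tx": 0,"ty": 0,"tz": 0.004,"twist": 0},
    {"tx": 0,"ty": 0,"tz": 0.004,"twist": 0},
    {"tx": 0,"ty": 0,"tz": 0.004,"twist": 0},
    {"tx": 0,"ty": 0,"tz": 0.004,"twist": 0}
  ]
}}

```text
t: 31.52
eef_pos: [0.4383, -0.2141, 0.0208]
ee_rot: [-3.142, -0.0, -0.54]
force: [1.2, 0.3, -1.8]
width: 0.0253
gripper_force: 20.0
```

{"fn": "arm_command", "kwargs": {
  "commands": [
    {"tx": 0,"ty": 0,"tz": 0.002,"twist": 0},
    {"tx": 0,"ty": 0,"tz": 0.003,"twist": 0},
    {"tx": 0,"ty": 0,"tz": 0.003,"twist": 0},
    {"tx": 0,"ty": 0,"tz": 0.003,"twist": 0},
    {"tx": 0,"ty": 0,"tz": 0.003,"twist": 0},
    {"tx": 0,"ty": 0,"tz": 0.003,"twist": 0},
    {"tx": 0,"ty": 0,"tz": 0.003,"twist": 0},
    {"tx": 0,"ty": 0,"tz": 0.003,"twist": 0}
  ]
}}

```text
t: 32.18
eef_pos: [0.4383, -0.2141, 0.0201]
ee_rot: [3.142, -0.0, -0.54]
force: [0.7, 0.2, -1.1]
width: 0.0253
gripper_force: 20.0
```

{"fn": "arm_command", "kwargs": {
  "commands": [
    {"tx": 0,"ty": 0,"tz": 0.002,"twist": 0},
    {"tx": 0,"ty": 0,"tz": 0.002,"twist": 0},
    {"tx": 0,"ty": 0,"tz": 0.002,"twist": 0},
    {"tx": 0,"ty": 0,"tz": 0.002,"twist": 0},
    {"tx": 0,"ty": 0,"tz": 0.002,"twist": 0},
    {"tx": 0,"ty": 0,"tz": 0.002,"twist": 0},
    {"tx": 0,"ty": 0,"tz": 0.002,"twist": 0},
    {"tx": 0,"ty": 0,"tz": 0.002,"twist": 0}
  ]
}}

```text
t: 32.85
eef_pos: [0.4384, -0.2141, 0.0198]
ee_rot: [-3.142, -0.0, -0.54]
force: [-0.7, 1.0, 5.5]
width: 0.0252
gripper_force: 20.0
```

{"fn": "arm_command", "kwargs": {
  "commands": [
    {"tx": 0,"ty": 0,"tz": 0,"twist": 0},
    {"tx": 0,"ty": 0,"tz": 0,"twist": 0},
    {"tx": 0,"ty": 0,"tz": 0,"twist": 0},
    {"tx": 0,"ty": 0,"tz": 0,"twist": 0},
    {"tx": 0,"ty": 0,"tz": -0.04,"twist": 0},
    {"tx": 0,"ty": 0,"tz": -0.12,"twist": 0},
    {"tx": 0,"ty": 0,"tz": -0.25,"twist": 0},
    {"tx": 0,"ty": 0,"tz": -0.35,"twist": 0}
  ],
  "claw": 0.55
}}

```text
t: 33.52
eef_pos: [0.4383, -0.2142, 0.1084]
ee_rot: [3.141, 0.0, -0.54]
force: [0.5, -0.3, 0.7]
width: 0.0482
gripper_force: 0.0
```

{"fn": "arm_command", "kwargs": {
  "commands": [
    {"tx": -0.3,"ty": -0.75,"tz": -0.3,"twist": 0},
    {"tx": -0.3,"ty": -0.75,"tz": -0.3,"twist": 0},
    {"tx": -0.3,"ty": -0.75,"tz": -0.3,"twist": 0},
    {"tx": -0.3,"ty": -0.75,"tz": -0.3,"twist": 0},
    {"tx": -0.3,"ty": -0.75,"tz": -0.3,"twist": 0},
    {"tx": -0.3,"ty": -0.75,"tz": -0.3,"twist": 0},
    {"tx": -0.3,"ty": -0.75,"tz": -0.3,"twist": 0},
    {"tx": -0.3,"ty": -0.75,"tz": -0.3,"twist": 0}
  ]
}}

```text
t: 34.18
eef_pos: [0.4702, -0.0143, 0.1818]
ee_rot: [3.142, 0.0, -0.539]
force: [0.2, -0.4, -0.7]
width: 0.0479
gripper_force: 0.0
```

```bash
python3 - <<'E'
from look import *
f=save("side","side5");f=save("top","top7")
poses([("ammonite",(.456,.002),.012),("vertebra",(.64,-.118),.012),("bone",(.438,-.2135),.012)])
print(get_state()["t"],get_state()["eef_pos"])
E
```

```text
ammonite none
vertebra [ 0.641  -0.1186  2.4461] deg 140.1 cost 12.0 of 332
bone [ 0.4388 -0.2128 -0.5479] deg -31.4 cost 1.9 of 468
34.4333 [ 0.4700096  -0.01585729  0.18151892]
```

View pics/top7.png

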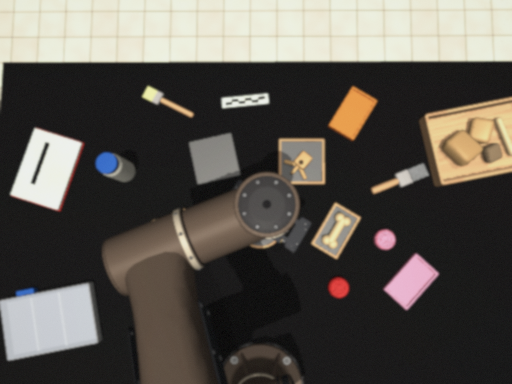

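View pics/side5.png

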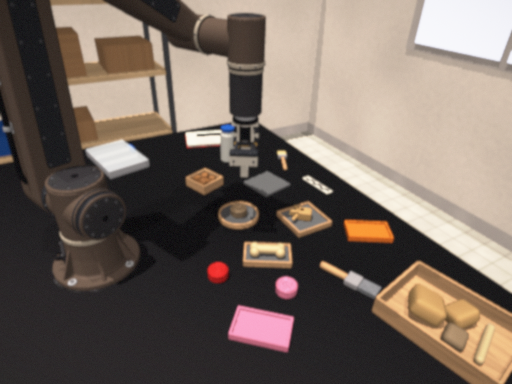

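The bone sits in the long tray at (268,250), the ammonite in the round tray at (238,211) and the vertebra in the square tray at (302,215). All are centred, the arm is clear and the bystanders are unmoved, so I'm handing in.

```bash
python3 -c "
from station import job_done
print(job_done())"
```

```text
the job is handed in; nothing more can be done
None
```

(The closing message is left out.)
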